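# Pack the spice-refill tube with the push rod

### The job

Lay the loose canister in the open gutter in front of the clear tube and use the push rod to pack it, together with the canister that is already inside, to the closed end of the tube: press firmly until both have bottomed out. The rod is parked with its handle covered, so draw it out by the shaft behind its foot, lay it down in the gutter with its foot towards the tube, let go of it, and take it again by the handle to push. Leave the rod lying in the gutter with its foot in the tube, and do not shift the jars or the tumbler standing around.

Things in the scene. Friction and masses are not known exactly. Their poses are not given: they have to be found in the camera images.
- loader: Fixed loader on a wooden base 64 x 365 mm: a clear tube and, in line before its mouth, an open steel gutter, both along the body's y (+y into the tube). Origin on the worktop under the tube's mouth, z up. Two canisters bottomed out have their centres at y = +132 and +96 mm, and the rod's foot tip is then at y = +78 mm.
- tube_end (a point): Inside of the clear tube's closed end, on the bore axis, 150 mm in from the mouth and 52 mm above the worktop. Bore 37 mm; tube 43 mm outside, 49 mm at the flared mouth, top at most 77 mm above the worktop. Parts slide in it with light friction (a few N); the closed end is rigid.
- mouth (a point): Point in the tube's mouth (loader x = 0, y = 0), 51 mm up: on the axis of a part lying in the gutter. In the tube parts lie 1 to 2 mm lower.
- gutter (a point): Middle of the narrow V gutter (two 45 degree steel strips, 27 mm wide over all), 101 mm before the mouth, at the height of the axis of a part lying in it (51 mm). The gutter runs from 3 to 199 mm before the mouth; its upper edges lie about 9 mm below that axis, and all is open above them.
- canister_in: Closed metal refill canister, eight-sided, 30 mm across flats, 36 mm long, dark end caps, 60 g. Origin at its centre, long axis = its y. It lies loose inside the tube, part way along.
- canister_loose: Identical canister, lying on a flat side on the worktop left of the tube, axis 15 mm above the worktop. Origin at its centre, long axis = its y; both ends are alike.
- park: Fixed low wooden hood over the rod's handle, 84 mm wide (x), 62 mm high. Origin on the worktop under its mouth, which faces +y; it extends back to y = -136 mm. Inside: floor 20 mm high, 74 mm wide, 37 mm headroom. A tongue 22 mm wide, 20 mm high runs out to y = +76 mm under the rod's foot.
- rod: Push rod, 195 mm long, 120 g. Origin on its axis at the tip of its foot; y points out of the foot, handle toward -y. Eight-sided steel foot 29 mm across flats, y 0 to -14; steel shaft 16 mm thick to -125. It starts level in the park, axis 34.5 mm above the worktop, the first 70 mm or so sticking out of the mouth; it slides out along +y.
- rod_handle (a point): Middle of the rod's round wooden handle (29 mm thick, from 125 to 180 mm behind the foot's tip), on the axis, 152 mm behind the tip. Behind it, at 188 mm, a cross bar 62 mm long along the rod's x and 14 mm thick, which cannot enter the tube.
- honey_jar: Amber jar with a tan lid, 55 mm across, 81 mm high, loose bystander. Origin at its underside.
- steel_tumbler: Steel tumbler, 68 mm across, 74 mm high, loose bystander. Origin at its underside.
- spread_jar: Pale jar with a black lid, 59 mm across, 91 mm high, loose bystander. Origin at its underside.
Mind the look-alikes: they are no part of the job. Leave any pink look-alike of the canister_loose alone.

How it is judged:
By the outcome, as a careful person would: the job done as asked, in the order asked, and still so for the second after the job is handed in, with the robot touching nothing.
It also fails if it takes over 64 s, if anything falls off the work surface, if the arm or the gripper's body presses on something with over 40 N, if the wrist force passes 120 N, or if a joint passes its speed limit or range.

### The arm

A 7-joint arm with a two-finger parallel gripper is mounted at the origin on a cart in front of the work surface, level with it; the furniture and walls round the work are solid. World frame = base frame: x ahead of the robot, y to its left, z up, the work surface at z = 0. Lengths are in mm, angles in rad, forces in N, time in s.
With the tool pointing down it reaches from about 400 to 875 mm from the base axis. Payload 4.4 kg.
Tool frame: the origin (TCP) lies at the very end of the fingers, on their centre line; the grasp point (between the pads) lies 19 mm behind it; y points along the fingers, z is the direction in which the jaws open and shut, and the axes are right-handed (so a half turn about y gives the same grasp; the last joint's range is limited). The gripper opens to 85 mm and grips with 20 to 120 N. Pads are 22 mm wide; open, the fingers measure 114 mm over their backs; the gripper's body (76 mm by 85 mm) begins 54 mm behind the grasp point. The pads swing forward as they close: fully open they stand 13 mm farther back than shut.
Start: joints at [-1.239, 0.628, 0.038, 1.517, -0.027, 0.996, -0.02], TCP at [251.782, 599.269, 231.313] pointing down, gripper open.
Joint ranges: [-3.06, 3.06], [-0.37, 2.12], [-1.25, 1.32], [0.18, 2.47], [-1.1, 4.24], [0.23, 1.98], [-2.94, 2.94]. Speed limits (rad/s): [2.57, 2.57, 3.14, 3.14, 3.14, 3.14, 3.14].

### API

Orientations are given as [roll, pitch, yaw] about the fixed x, y, z axes, in that order (R = Rz(yaw) Ry(pitch) Rx(roll)).
In Python, from cell import * gives the robot as it stands.
- The arm moves only by the tool apply_moves, never from a script. Its argument "targets" is a list of rows, each a list of 6 numbers: the shift along the tool's x, y, z in units of 40 mm (1.0 is 40 mm), then the turn, a rotation vector about the tool's x, y, z in units of 8 degrees (1.0 is 8 degrees). A call has 1 to 12 rows; each row shifts and turns the commanded pose from where the row before left it, along the tool's axes as they then stand; what a row does not reach is not made up. A row lasts 1/8 s, in which the tool goes at most 62.5 mm and 10.7 degrees, less where a joint would pass 70% of its speed; a pose out of reach is approached as far as the arm can. A call is refused whole if a number of a shift passes 1 or a number of a turn 1, either way. A call with a gripper value outside its range is refused whole. "jaw" is the gripper command: -1 is shut, 1 is fully open, values between are in proportion, set as the call begins (left out, the last holds). The fingers move at their own pace and stop on an object; the grip force is fixed at half the most. Time passes only in rows, so rows that do not move let the fingers close. It gives the time, the measured TCP pose, the force and the opening at its end, in the units of the state.
- read_state(): the state, without advancing time (a new reading comes with each control period).
- get_image(name): name is "scene" or "top" or "wrist"; returns the picture (384x512x3 uint8, red, green, blue); there is no depth.
- calibration(name): a dict with "fx", "fy", "cx", "cy" (pixels), "k1" (the pictures are not rectified: a ray, as slopes to the right and down, at radius r is drawn at 1 + k1 r^2 times it, then the intrinsics apply), "world_from_camera" (4x4, takes a point from camera to world coordinates). Camera axes: x right, y down, z forward; pixel columns grow to the right and rows downward; lengths in mm; the calibration is good to about 2 mm. A picture is of the moment at which its call begins: read the wrist's pose just before it. calibration takes no time and is no camera call; for the wrist camera it gives the pose at the moment of the call.
- finish_job(): hands the job in, once; it reports no verdict.
The state is a dict: "clock": time; "qpos": joint angles; "qd": joint speeds; "tau": joint torques, N m; "eef_pos": TCP position; "tool_rot": TCP orientation; "force": force on the tool from outside, world axes, zero at the start; "torque": the same for the moment, N m; "width": finger opening in mm.
Only numpy, scipy, OpenCV 4.12 (cv2) and the standard library are available. Lean on these libraries where they do the work, as an engineer would, in place of code of your own. Each camera call takes 0.05 s, during which the arm holds its last target. There are 200 camera calls.

## Working session

There is one attempt and no reset: what is moved stays moved. The work goes in short steps, Python scripts to look and compute and a tool call to move; the robot and the scene stay as the last step left them, time stands still between calls to the robot, and variables do not carry over. Pictures are saved under pics/ and viewed, about 8 in all and at most 12, crops included, and the job is handed in when it is done.

Besides the shell and the picture viewer there is one more tool, called after "Call:" as name([rows], argument=value, ...), one row to a line, values as JSON. apply_moves: Moves the arm, as the interface text tells. Its arguments: {"type":"object","properties":{"targets":{"type":"array"},"jaw":{"type":"number"}},"required":["targets"]}

```bash
ls; mkdir -p pics; python3 - <<'E'
from cell import *
import cv2
s=read_state();print(s)
for n in("scene","top"):
    im=get_image(n);cv2.imwrite(f"pics/{n}0.png",im[...,::-1]);c=calibration(n);print(n,c)
a=cv2.imread("pics/scene0.png");b=cv2.imread("pics/top0.png")
cv2.imwrite("pics/t0b.png",cv2.resize(b,(800,600),interpolation=cv2.INTER_CUBIC));cv2.imwrite("pics/s0b.png",cv2.resize(a,(800,600),interpolation=cv2.INTER_CUBIC))
E
```

```text
pics
{'clock': 0.0, 'qpos': array([-1.23878798,  0.62931006,  0.03842201,  1.51840783, -0.02698551,
        0.99632447, -0.0199893 ]), 'qd': array([-2.19392290e-04, -1.19314088e-03,  1.25784722e-03, -7.81460079e-04,
       -1.20361235e-04,  3.51410030e-04, -5.58367167e-05]), 'tau': array([ 7.26144162e-05, -5.63402724e+01,  1.22603115e+00, -1.93449318e+01,
        1.09580366e-02,  1.07557760e-02, -1.90517000e-05]), 'eef_pos': array([251.52358017, 598.65456214, 230.39938728]), 'tool_rot': array([-1.57272843e+00, -2.50978329e-05, -3.97774493e-01]), 'force': array([-1.1347086 ,  0.01723298, -0.60358899]), 'torque': array([-0.01165802, -0.02667555,  0.0298055 ]), 'width': 85.25507228858223}
scene {'fx': 382.71182059030576, 'fy': 382.71182059030576, 'cx': 258.9521203695103, 'cy': 187.96849023999482, 'k1': -0.1120109594581064, 'world_from_camera': array([[-6.07947972e-01, -3.17710487e-01,  7.27639546e-01,
        -5.53943174e+02],
       [-7.93539890e-01,  2.12735952e-01, -5.70120915e-01,
         8.95292145e+02],
       [ 2.63383023e-02, -9.24014860e-01, -3.81448335e-01,
         6.64112392e+02],
       [ 0.00000000e+00,  0.00000000e+00,  0.00000000e+00,
         1.00000000e+00]])}
top {'fx': 350.97350483972815, 'fy': 350.97350483972815, 'cx': 253.5954121250648, 'cy': 192.3158675460533, 'k1': -0.05266911083993126, 'world_from_camera': array([[-2.14000851e-02, -9.83038097e-01,  1.82148665e-01,
         3.32711766e+02],
       [-9.99483327e-01,  1.66656525e-02, -2.74833580e-02,
         4.83452880e+01],
       [ 2.39815616e-02, -1.82642700e-01, -9.82886834e-01,
         1.14627100e+03],
       [ 0.00000000e+00,  0.00000000e+00,  0.00000000e+00,
         1.00000000e+00]])}
```

View pics/t0b.png

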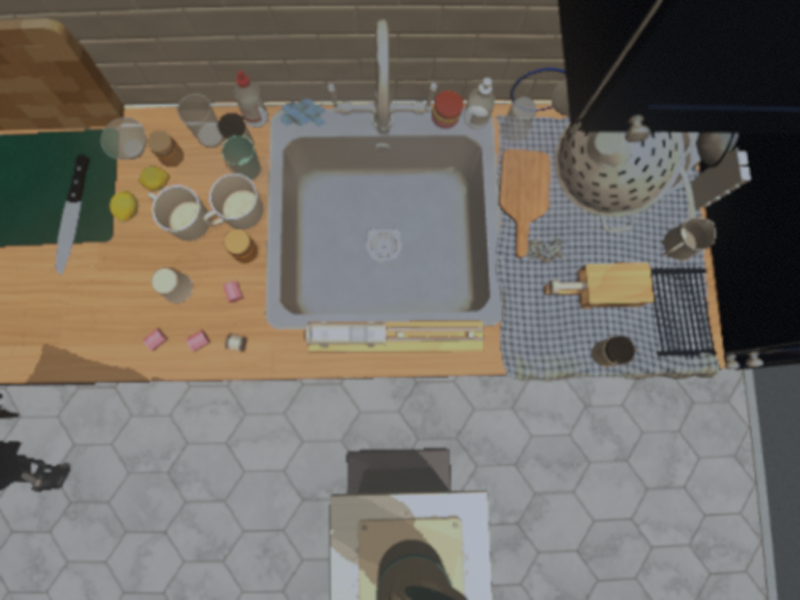

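View pics/s0b.png

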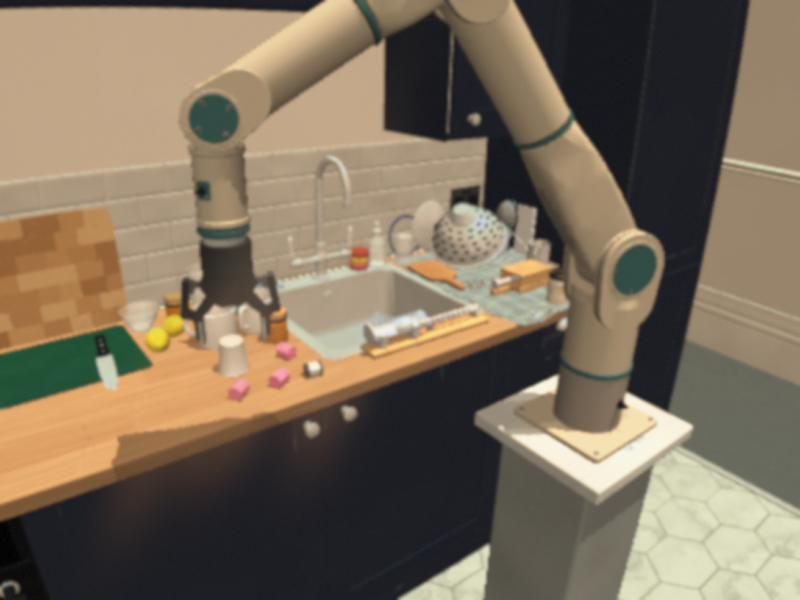

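The top view shows the loader at (305–485, 320–350) with the tube on the left. The park and rod are at (550–652, 265–305), the rod's foot pointing left. The loose canister (white with dark caps) is at (236, 342) among three pink look-alikes, and the black-lid jar is at (618, 350). Next I'll cast these points to world coordinates and zoom in.

```bash
cat > h.py <<'E'
import numpy as np, cv2
from cell import *
def ray(n,uv,c=None):
    c=c or calibration(n); K=np.array([[c["fx"],0,c["cx"]],[0,c["fy"],c["cy"]],[0,0,1]])
    p=cv2.undistortPoints(np.array(uv,float).reshape(-1,1,2),K,np.array([c["k1"],0,0,0,0])).reshape(-1,2)
    T=c["world_from_camera"]; d=np.c_[p,np.ones(len(p))]@T[:3,:3].T
    return T[:3,3],d
def onz(n,uv,z,c=None):
    o,d=ray(n,uv,c); return o+d*((z-o[2])/d[:,2])[:,None]
def proj(n,P,c=None):
    c=c or calibration(n); T=np.linalg.inv(c["world_from_camera"]); q=np.atleast_2d(P)@T[:3,:3].T+T[:3,3]
    s=q[:,:2]/q[:,2:]; s=s*(1+c["k1"]*(s**2).sum(1))[:,None]
    return s*[c["fx"],c["fy"]]+[c["cx"],c["cy"]]
E
python3 - <<'E'
from h import *
np.set_printoptions(precision=1,suppress=True)
f=1.5625
for nm,uv,z in [("canister",(236,342),15),("tubeL",(307,333),52),("mouth?",(385,333),52),("gutR",(480,334),51),("foot",(551,287),34),("hoodL",(585,284),62),("hoodR",(652,284),62),("blackjar",(620,350),91),("honey",(237,240),81),("tumbler?",(700,235),74),("pinkA",(198,341),15)]:
    print(nm,onz("top",np.array(uv)/f,z))
a=cv2.imread("pics/top0.png")
A=cv2.resize(a[195:235,130:320],None,fx=4.2,fy=4.2,interpolation=cv2.INTER_CUBIC);B=cv2.resize(a[130:240,310:480],None,fx=4.2,fy=3.7,interpolation=cv2.INTER_CUBIC)
A=A[:,:714] if False else A
B=cv2.copyMakeBorder(B,0,0,0,A.shape[1]-B.shape[1],0);v=np.vstack([A,B]);print(v.shape);cv2.imwrite("pics/c1.png",v)
E
```

```text
canister [[460.8 349.5  15. ]]
tubeL [[472.3 198.   52. ]]
mouth? [[469.5  41.7  52. ]]
gutR [[ 464. -150.   51.]]
foot [[ 562.1 -307.9   34. ]]
hoodL [[ 561.5 -370.4   62. ]]
hoodR [[ 559.4 -512.5   62. ]]
blackjar [[ 422.  -418.3   91. ]]
honey [[659.4 336.6  81. ]]
tumbler? [[ 660.5 -623.    74. ]]
pinkA [[464.2 428.4  15. ]]
(575, 798, 3)
```

View pics/c1.png

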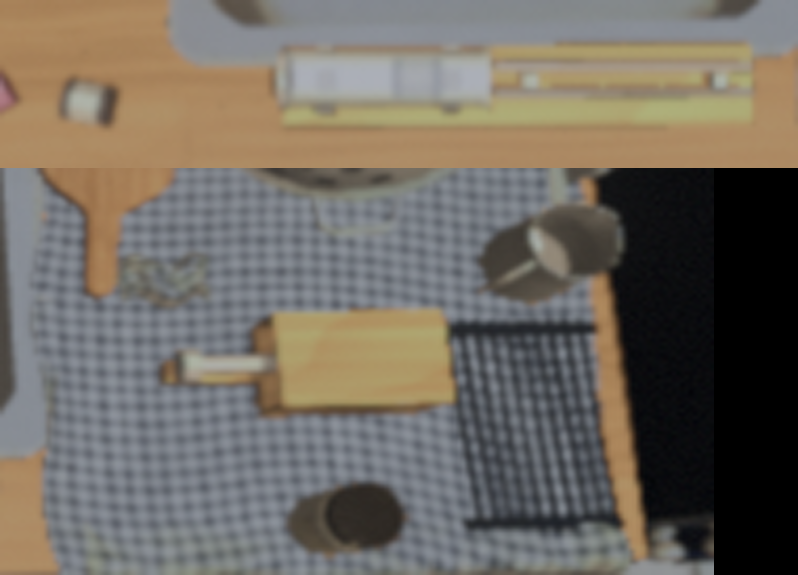

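The magnified crop confirms the layout. The canister's centre is at crop (88, 102) with its axis nearly horizontal. The tube's mouth is near crop x≈490 and the gutter's end near x≈750. The rod's foot is at (180, 365) and its shaft enters the hood at x≈270. I'll move over the canister for a closer look with the wrist camera.

Call:
apply_moves([
  [0.9,0,-0.465,0,0,0],
  [0.9,0,-0.465,0,0,0],
  [0.9,0,-0.465,0,0,0],
  [0.9,0,-0.465,0,0,0],
  [0.9,0,-0.465,0,0,0],
  [0.9,0,-0.465,0,0,0],
  [0.9,0,-0.465,0,0,0],
  [0.9,0,-0.465,0,0,0],
  [0,0,0,0,-0.95,0],
  [0,0,0,0,-0.95,0],
  [0,0,0,0,-0.95,0],
  [0,0,0,0,0,0],
], jaw=1)

```text
clock: 1.6
eef_pos: [459.5, 350.2, 231.0]
tool_rot: [-1.571, 0.001, -0.001]
force: [0.8, -0.5, -0.6]
width: 85.2
```

```bash
python3 - <<'E'
from h import *
np.set_printoptions(precision=2,suppress=True)
s=read_state();print(s["clock"],s["eef_pos"],s["tool_rot"],s["qpos"])
c=calibration("wrist");print(c)
im=get_image("wrist")[...,::-1];cv2.imwrite("pics/w1.png",im)
for p in [(461,349,15),(470,42,51),(472,198,52)]: print(proj("wrist",p,c))
E
```

```text
1.6 [459.49 350.24 230.97] [-1.57  0.   -0.  ] [-0.65  0.52 -0.07  1.72  0.04  0.9   0.83]
{'fx': 323.48661670978294, 'fy': 323.48661670978294, 'cx': 255.71625553860508, 'cy': 187.77964449074315, 'k1': 0.029024971675798455, 'world_from_camera': array([[  0.  ,   0.97,   0.26, 392.68],
       [  1.  ,  -0.  ,  -0.  , 349.04],
       [ -0.  ,   0.26,  -0.97, 373.71],
       [  0.  ,   0.  ,   0.  ,   1.  ]])}
[[256.07 162.89]]
[[-50.32 178.46]]
[[107.85 180.49]]
```

View pics/w1.png

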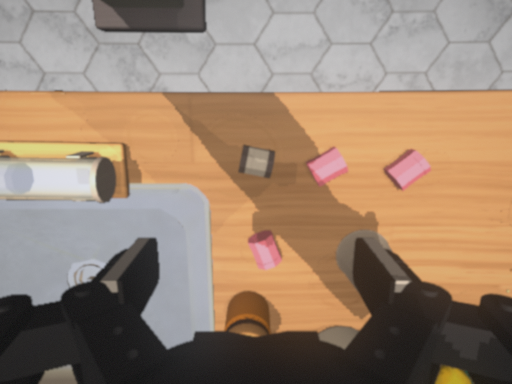

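The wrist view shows the canister at (257, 161) with dark caps left and right, its axis turned slightly. A pink look-alike is at (328, 165). The tube's closed end is at about (100, 180). I'll measure the canister by its colour mask.

```bash
python3 - <<'E'
from h import *
np.set_printoptions(precision=2,suppress=True)
im=cv2.imread("pics/w1.png");c=calibration("wrist")
hsv=cv2.cvtColor(im,cv2.COLOR_BGR2HSV);m=((hsv[...,1]<75)*255).astype(np.uint8)
r=np.zeros_like(m);r[138:185,230:290]=m[138:185,230:290]
cs,_=cv2.findContours(r,0,2);k=max(cs,key=cv2.contourArea);print(cv2.contourArea(k),cv2.boundingRect(k))
for z in(15,22,30):
    P=onz("wrist",k.reshape(-1,2),z,c)[:,:2].astype(np.float32);q=cv2.minAreaRect(P);print(z,q)
print(hsv[150:172:3,236:280:4,1])
# lid/dark caps centroids
g=cv2.cvtColor(im,cv2.COLOR_BGR2GRAY);print(g[150:172:3,236:280:3])
E
```

```text
740.0 (240, 146, 34, 31)
15 ((459.576904296875, 349.63525390625), (35.080055236816406, 29.691347122192383), 78.49120330810547)
22 ((458.2718505859375, 349.6258544921875), (34.39557647705078, 29.11199378967285), 78.4913101196289)
30 ((456.780517578125, 349.6151428222656), (33.61330795288086, 28.44991683959961), 78.49128723144531)
[[123 124  63  55  54  53  56  62  81 116 128]
 [124 121  61  52  55  54  54  54  53  58 123]
 [126 116  58  53  53  54  53  55  57  59 125]
 [127 105  57  52  53  52  53  54  54  59 128]
 [128  87  56  53  54  50  53  53  56  63 128]
 [128  75  56  53  53  51  52  52  57  79 130]
 [128  73  58  54  55  54  53  53  57  97 130]
 [127  76  61  54  56  54  56  56  59 113 128]]
[[120 119  94  75 105 149 144 141 134 124 111  89  98 121 128]
 [121 120  83  73 117 147 145 147 147 147 146 102  73 113 130]
 [119 117  83  78 133 140 145 148 146 148 146  89  77 117 129]
 [119 114  81  82 155 158 160 171 163 160 146  80  76 123 127]
 [115 105  80  95 159 156 159 163 165 167 152  86  85 116 118]
 [115  97  79 109 161 155 158 158 159 160 134  79  85 110 110]
 [114  85  71 109 138 141 152 155 159 158 114  79  94 111 112]
 [113  80  71 117 127 125 126 127 130 134  89  78 101 109 109]]
```

Call:
apply_moves([
  [0,0.275,0,0,1,0],
  [0,0.275,0,0,1,0],
  [0,0.275,0,0,1,0],
  [0,0.275,0,0,1,0],
  [0,0.275,0,0,1,0],
  [0,0.275,0,0,1,0],
  [0,0.275,0,0,1,0],
  [0,0.275,0,0,1,0],
  [0,0.275,0,0,1,0],
  [0,0.275,0,0,1,0],
  [0,0.275,0,0,1,0],
  [0,0.275,0,0,0.7,0],
])

```text
clock: 3.15
eef_pos: [459.6, 350.7, 98.9]
tool_rot: [-1.57, -0.0, -1.639]
force: [0.2, 0.0, -0.6]
width: 85.7
```

```bash
python3 - <<'E'
from h import *
np.set_printoptions(precision=2,suppress=True)
c=calibration("wrist");s=read_state();print(s["eef_pos"],s["tool_rot"],s["qpos"])
im=get_image("wrist")[...,::-1];cv2.imwrite("pics/w2.png",im)
print(proj("wrist",[(459.4,349.6,30),(459.4,349.6,15)],c))
E
```

```text
[459.57 350.72  98.9 ] [-1.57 -0.   -1.64] [-0.92  0.73  0.34  1.84 -0.39  0.63 -0.41]
[[256.23 199.68]
 [256.2  193.52]]
```

View pics/w2.png

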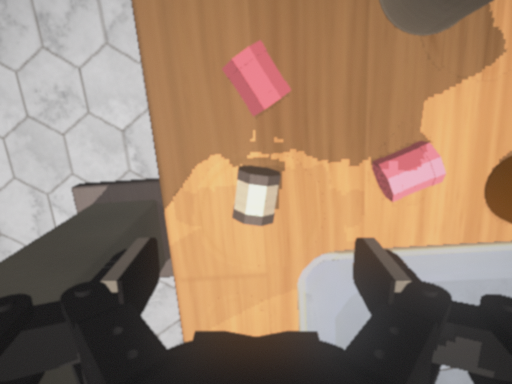

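The canister appears at (257, 195), where predicted, leaning a few degrees, which matches the turn still left. Nothing stands in the fingers' way, so I'll descend and grasp.

Call:
apply_moves([
  [0.025,0.4,0,0,0.95,0],
  [0,0.6,0,0,0,0],
  [0,0.6,0,0,0,0],
  [0,0.5,0,0,0,0],
  [0,0.27,0,0,0,0],
  [0,0,0,0,0,0],
])

```text
clock: 3.95
eef_pos: [459.3, 349.3, 4.1]
tool_rot: [-1.571, -0.001, -1.766]
force: [0.3, 0.1, 0.6]
width: 85.5
```

Call:
apply_moves([
  [0,0,0,0,0,0],
  [0,0,0,0,0,0],
  [0,0,0,0,0,0],
  [0,0,0,0,0,0],
  [0,0,0,0,0,0],
  [0,0,0,0,0,0],
], jaw=-1)

```text
clock: 4.7
eef_pos: [460.0, 349.8, 5.2]
tool_rot: [-1.57, 0.001, -1.766]
force: [-0.8, 0.1, 5.7]
width: 28.7
```

Call:
apply_moves([
  [0,-0.5,0,0,0,0],
  [0,-0.9,0,0,-0.7,0],
  [0,-0.9,0,0,-0.71,0],
  [0,-0.9,0,0,0,0],
  [0,-0.9,0,0,0,0],
  [1,0,0.02,0,0,0],
  [1,0,0.02,0,0,0],
  [1,0,0.02,0,0,0],
  [1,0,0.02,0,0,0],
  [1,0,0.02,0,0,0],
  [1,0,0.02,0,0,0],
  [1,0,0.02,0,0,0],
])

```text
clock: 6.2
eef_pos: [465.5, 68.1, 169.5]
tool_rot: [-1.57, 0.0, -1.569]
force: [0.8, -0.5, -1.5]
width: 28.6
```

Call:
apply_moves([
  [1,0,0.02,0,0,0],
  [1,0,0.02,0,0,0],
  [0.75,0,0.02,0,0,0],
  [0,0,0,0,0,0],
  [0,0,0,0,0,0],
])

```text
clock: 6.82
eef_pos: [468.1, -39.8, 169.0]
tool_rot: [-1.57, 0.001, -1.569]
force: [-0.2, -0.0, -1.4]
width: 28.4
```

```bash
python3 - <<'E'
from h import *
np.set_printoptions(precision=2,suppress=True)
c=calibration("wrist");s=read_state();print(s["eef_pos"],s["tool_rot"],s["qpos"],s["width"])
np.save("c3.npy",c["world_from_camera"])
im=get_image("wrist")[...,::-1];cv2.imwrite("pics/w3.png",im)
print(proj("wrist",[(470,40,51),(465,-150,51)],c))
cv2.imwrite("pics/w3b.png",cv2.resize(im[:, 120:400],None,fx=2,fy=1.5625*1,interpolation=cv2.INTER_CUBIC) if 0 else cv2.resize(im,(800,600),interpolation=cv2.INTER_CUBIC))
E
```

```text
[468.11 -39.76 168.99] [-1.57  0.   -1.57] [-0.21  0.49  0.33  2.08 -0.27  0.61  0.31] 28.353686809217706
[[259.03  79.41]
 [252.78 297.46]]
```

View pics/w3b.png

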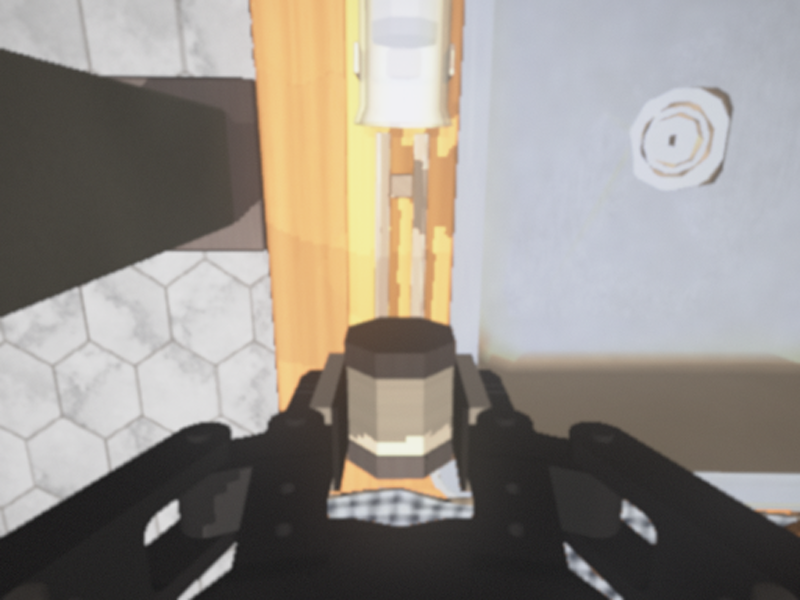

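The wrist view shows the canister level in the jaws. The flared mouth rim spans x 357–455 at row ~126. The gutter's strips have outer edges at about 376 and 428 near the mouth, and 376 and 424 at row 310. I'll cast these for the loader pose.

```bash
python3 - <<'E'
from h import *
np.set_printoptions(precision=1,suppress=True)
c=calibration("wrist");c["world_from_camera"]=np.load("c3.npy")
im=cv2.imread("pics/w3.png");f=1.5625
for uv,z in [((357,124),52),((455,124),52),((406,128),76),((406,128),28)]: print(uv,onz("wrist",np.array([uv])/f,z,c))
g=cv2.cvtColor(im,cv2.COLOR_BGR2HSV)
m=((g[...,1]<70)&(g[...,2]>70)).astype(np.uint8)
for r in range(84,204,10):
    x=np.where(m[r,225:290])[0]+225; 
    if len(x):
        # runs
        runs=np.split(x,np.where(np.diff(x)>1)[0]+1); runs=[(a[0],a[-1]) for a in runs if len(a)>2]
        L,R=runs[0][0],runs[-1][1]+1
        print(r,runs,onz("wrist",[(L,r),(R,r)],42,c)[:,:2].ravel())
T=cv2.imread("pics/top0.png");h=cv2.cvtColor(T,cv2.COLOR_BGR2HSV)
# base outline: pale yellow in top
k=cv2.inRange(h,(18,60,120),(32,255,255));k[:200]=0;k[230:]=0;k[:,:190]=0;k[:,320:]=0
cs,_=cv2.findContours(k,0,2);P=np.vstack([q for q in cs if cv2.contourArea(q)>15]).reshape(-1,2)
print(cv2.boundingRect(P))
for z in (10,18): print(z,cv2.minAreaRect(onz("top",P,z)[:,:2].astype(np.float32)))
E
```

```text
(357, 124) [[446.8  39.9  52. ]]
(455, 124) [[494.4  40.   52. ]]
(406, 128) [[470.3  37.   76. ]]
(406, 128) [[470.9  39.3  28. ]]
94 [(np.int64(240), np.int64(248)), (np.int64(265), np.int64(273))] [454.9  29.5 482.1  29.5]
104 [(np.int64(240), np.int64(248)), (np.int64(266), np.int64(273))] [454.8  21.8 482.2  21.8]
114 [(np.int64(240), np.int64(272))] [454.7  13.9 481.5  14. ]
124 [(np.int64(240), np.int64(248)), (np.int64(250), np.int64(263)), (np.int64(265), np.int64(272))] [454.6   6.  481.7   6. ]
134 [(np.int64(240), np.int64(248)), (np.int64(266), np.int64(271))] [454.5  -2.2 481.   -2.1]
144 [(np.int64(240), np.int64(248)), (np.int64(265), np.int64(271))] [454.4 -10.4 481.1 -10.4]
154 [(np.int64(240), np.int64(248)), (np.int64(264), np.int64(271))] [454.3 -18.8 481.2 -18.8]
164 [(np.int64(240), np.int64(247)), (np.int64(264), np.int64(271))] [454.2 -27.3 481.3 -27.3]
174 [(np.int64(241), np.int64(247)), (np.int64(263), np.int64(271))] [455.  -36.  481.5 -36. ]
184 [(np.int64(241), np.int64(247)), (np.int64(264), np.int64(270))] [454.9 -44.8 480.7 -44.8]
194 [(np.int64(241), np.int64(247)), (np.int64(263), np.int64(270))] [454.8 -53.8 480.9 -53.8]
(197, 205, 113, 21)
10 ((468.2537536621094, 19.065826416015625), (365.0823974609375, 65.719482421875), 88.95795440673828)
18 ((467.2995300292969, 19.271926879882812), (362.511962890625, 65.25678253173828), 88.95795440673828)
```

Call:
apply_moves([
  [-0.75,0,0,0,0.11,0],
  [-0.7,0,0,0,0,0],
  [0,0.8,0,0,0,0],
  [0,0.8,0,0,0,0],
  [0,0.7,0,0,0,0],
  [0,0.4,0,0,0,0],
  [0,0.3,0,0,0,0],
  [0,0.12,0,0,0,0],
  [0,0,0,0,0,0],
  [0,0,0,0,0,0],
])

```text
clock: 8.12
eef_pos: [468.9, 17.6, 44.2]
tool_rot: [-1.57, 0.0, -1.585]
force: [0.1, 0.9, -0.1]
width: 28.3
```

Call:
apply_moves([
  [0,0.06,0,0,0,0],
  [0,0.05,0,0,0,0],
  [0,0,0,0,0,0],
])

```text
clock: 8.5
eef_pos: [468.9, 17.6, 41.1]
tool_rot: [-1.569, 0.001, -1.585]
force: [-3.1, -0.2, 21.0]
width: 28.6
```

Call:
apply_moves([
  [0,-0.03,0,0,0,0],
  [0,0,0,0,0,0],
  [0,0,0,0,0,0],
  [0,0,0,0,0,0],
], jaw=0.3)

```text
clock: 9.0
eef_pos: [468.4, 17.5, 40.3]
tool_rot: [-1.571, -0.0, -1.585]
force: [1.2, 0.1, -0.3]
width: 55.1
```

Call:
apply_moves([
  [0,-0.4,0,0,0,0],
  [0,-0.8,0,0,0,0],
  [0,-1,0,0,0,0],
  [0,-1,0,0,0,0],
  [1,-0.1,0,0,0,0],
  [1,-0.1,0,0,0,0],
  [1,0,0,0,0,0],
  [1,0,0,0,0,0],
  [0,0,0,0,0,0],
])

```text
clock: 10.12
eef_pos: [465.8, -146.2, 176.6]
tool_rot: [-1.57, -0.002, -1.591]
force: [-1.4, 0.9, 0.3]
width: 55.6
```

```bash
python3 - <<'E'
from h import *
np.set_printoptions(precision=2,suppress=True)
c=calibration("wrist");s=read_state();print(s["clock"],s["eef_pos"],s["tool_rot"],s["qpos"],s["width"])
np.save("c4.npy",c["world_from_camera"])
im=get_image("wrist")[...,::-1];cv2.imwrite("pics/w4.png",im)
print(proj("wrist",[(468.3,18,66),(468.3,0,51),(468.3,36,51)],c))
E
```

```text
10.125 [ 465.77 -146.17  176.58] [-1.57 -0.   -1.59] [-0.    0.5   0.36  2.03 -0.28  0.66  0.51] 55.57220517289344
[[255.19 -57.32]
 [255.75 -17.94]
 [254.67 -78.44]]
```

View pics/w4.png

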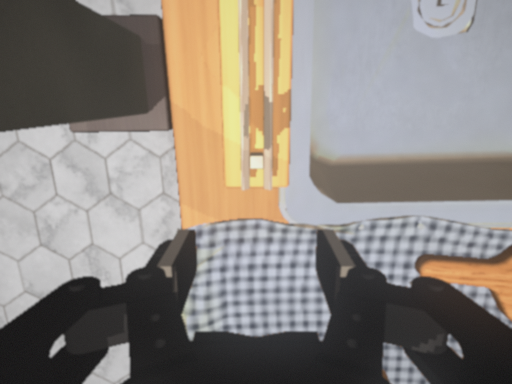

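The view shows only the gutter's near end (row 188, edges 241–271), because the canister is out of frame above. I'll use the end for the loader line later and go on to the rod.

Call:
apply_moves([
  [0.96,0,0.5,0,0,0],
  [0.96,0,0.5,0,0,0],
  [0.96,0,0.49,0,0,0],
  [0.96,0,0.49,0,0,0],
  [0.96,0,0.49,0,0,0],
  [0,0,0,0,0,0],
  [0,0,0,0,0,0],
])

```text
clock: 11.05
eef_pos: [562.4, -333.5, 175.7]
tool_rot: [-1.572, 0.002, -1.583]
force: [-0.8, -0.2, 0.2]
width: 55.6
```

```bash
python3 - <<'E'
from h import *
np.set_printoptions(precision=2,suppress=True)
c=calibration("wrist");s=read_state();print(s["clock"],s["eef_pos"],s["tool_rot"],s["qpos"],s["width"])
np.save("c5.npy",c["world_from_camera"])
im=get_image("wrist")[...,::-1];cv2.imwrite("pics/w5.png",im)
cv2.imwrite("pics/w5b.png",cv2.resize(im,(800,600),interpolation=cv2.INTER_CUBIC))
T=get_image("top")[...,::-1];cv2.imwrite("pics/top5.png",T)
c["world_from_camera"]=np.load("c4.npy")
print(onz("wrist",[(241,188),(271.5,188),(240.5,10),(272,10)],42,c))
g=cv2.cvtColor(T,cv2.COLOR_BGR2GRAY);print(proj("top",[(468.3,18,66),(468.5,40,77)]))
E
```

```text
11.05 [ 562.4  -333.48  175.68] [-1.57  0.   -1.58] [ 0.3   0.72  0.33  1.57 -0.28  0.91  0.72] 55.6165855159108
[[ 451.96 -156.99   42.  ]
 [ 479.06 -157.55   42.  ]
 [ 456.3   -15.59   42.  ]
 [ 480.42  -16.08   42.  ]]
[[254.09 212.81]
 [247.   212.43]]
```

View pics/w5b.png

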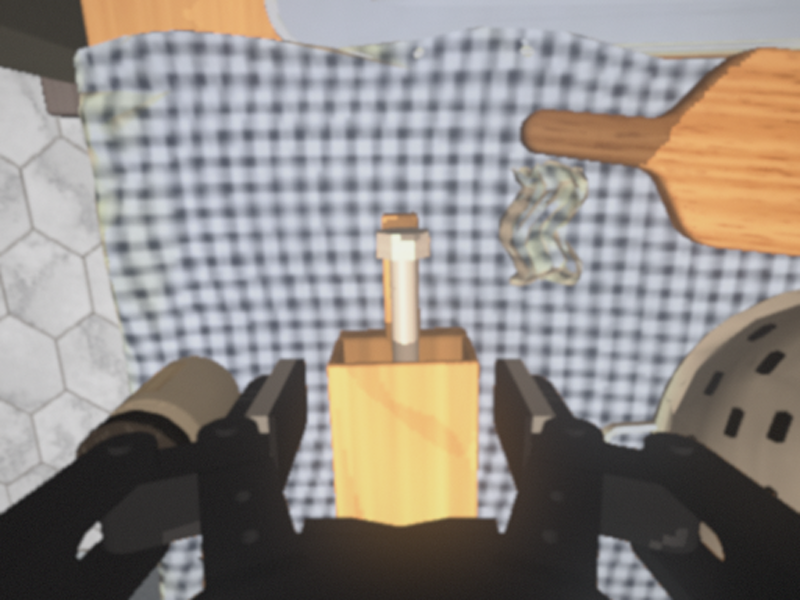

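The rod's foot is at x 377–429, rows 230–260, on the tongue, and the shaft (392–418) runs into the hood, whose top front edge is at row 363 (x 328–480). The black-lid jar at (160, 420) is clear of the fingers.

```bash
python3 - <<'E'
from h import *
np.set_printoptions(precision=1,suppress=True)
c=calibration("wrist");c["world_from_camera"]=np.load("c5.npy");f=1.5625
for n,uv,z in [("footL",(377,234),34.5),("footR",(429,234),34.5),("foottip top",(403,231),49),("footback",(403,261),49),("sh",(392,270),34.5),("sh",(418,270),34.5),("sh2",(392,335),34.5),("sh2",(419,335),34.5),("hood",(328,363),62),("hood",(480,363),62),("tongue",(385,214),20),("tongue",(418,214),20)]: print(n,onz("wrist",np.array([uv])/f,z,c))
im=cv2.imread("pics/w5.png");h=cv2.cvtColor(im,cv2.COLOR_BGR2HSV)
for r in (148,152,156,160,164,175,185,195,205): print(r,h[r,238:280:2,1], )
E
```

```text
footL [[ 549.2 -310.7   34.5]]
footR [[ 578.5 -311.    34.5]]
foottip top [[ 563.8 -307.1   49. ]]
footback [[ 563.7 -323.4   49. ]]
sh [[ 557.3 -331.5   34.5]]
sh [[ 572.3 -331.7   34.5]]
sh2 [[ 556.6 -371.1   34.5]]
sh2 [[ 572.7 -371.3   34.5]]
hood [[ 522.1 -377.    62. ]]
hood [[ 605.  -377.9   62. ]]
tongue [[ 553.5 -301.1   20. ]]
tongue [[ 572.8 -301.4   20. ]]
148 [22  9 38 42 41 36 35 33 31 35 33 35 35 37 37 38 41 44  9 23 21]
152 [19  6 47 48 47 46 26 14 14 32 47 47 47 46 47 47 50 52 54 10 18]
156 [17  6 43 44 46 47 28 12 13 12 12 13 14 15 47 51 50 51 48 15 17]
160 [21 12 51 46 46 46 27 10 11 11 12 12 12 14 47 50 50 51 50 15 19]
164 [19 13 52 49 51 48 34 13 13 13 13 14 14 16 47 44 41 38 23 19 19]
175 [ 18  18  22  30 115 107  67  47  33  14  17  32  44  50  53   6  17  18
  19  19  18]
185 [ 13  15  16  10 112 110  75  48  36  15  16  32  41  52  55   6  16  16
  17  16  17]
195 [ 17  16  17  13 106 121  86  49  38  19  16  30  43  52  53   8  14  16
  16  14  17]
205 [ 16  15  16  13  93 126  97  52  40  22  16  29  43  50  56  49  10  12
  13  13  15]
```

Call:
apply_moves([
  [0.56,0,0.05,0,-0.09,0],
  [0,0.9,0,0,0,0],
  [0,0.9,0,0,0,0],
  [0,0.9,0,0,0,0],
  [0,0.7,0,0,0,0],
  [0,0.35,0,0,0,0],
  [0,0,0,0,0,0],
  [0,0,0,0,0,0],
])

```text
clock: 12.15
eef_pos: [565.0, -358.6, 27.9]
tool_rot: [-1.569, -0.001, -1.572]
force: [0.0, 0.6, -0.3]
width: 55.5
```

Call:
apply_moves([
  [-0.05,0.09,-0.01,0,0,0],
  [0,0,0,0,0,0],
])

```text
clock: 12.4
eef_pos: [563.9, -355.9, 23.3]
tool_rot: [-1.57, 0.0, -1.572]
force: [-0.1, 0.1, 0.4]
width: 55.8
```

Call:
apply_moves([
  [0,0,0,0,0,0],
  [0,0,0,0,0,0],
  [0,0,0,0,0,0],
  [0,0,0,0,0,0],
  [0,0,0,0,0,0],
], jaw=-1)

```text
clock: 13.02
eef_pos: [564.0, -356.4, 23.2]
tool_rot: [-1.57, -0.0, -1.572]
force: [0.1, -0.6, 3.8]
width: 13.9
```

Call:
apply_moves([
  [-0.2,-0.02,0,0,0,0],
  [-0.5,0,0,0,0,0],
  [-0.6,0,0,0,0,0],
  [-0.7,0,0,0,0,0],
  [-0.7,0,0,0,0,0],
  [-0.7,0,0,0,0,0],
  [-0.5,0,0,0,0,0],
  [0,0,0,0,0,0],
])

```text
clock: 14.02
eef_pos: [564.1, -196.8, 23.6]
tool_rot: [-1.571, 0.002, -1.568]
force: [0.9, 1.0, -0.6]
width: 13.7
```

```bash
python3 - <<'E'
from h import *
c=calibration("wrist");s=read_state();print(s["clock"],s["eef_pos"],s["tool_rot"],s["qpos"],s["width"],s["force"],s["torque"])
np.save("c6.npy",c["world_from_camera"])
im=get_image("wrist")[...,::-1];cv2.imwrite("pics/w6.png",im)
E
```

```text
14.025 [ 564.14781773 -196.82581997   23.5558187 ] [-1.57140313  0.00195449 -1.56813171] [ 0.13304664  0.85783446  0.25454617  1.81301892 -0.39543124  0.52216607
  0.6516505 ] 13.676456917969098 [ 0.91377132  0.99379121 -0.62533752] [ 0.05412218 -0.04213788 -0.00391827]
```

View pics/w6.png

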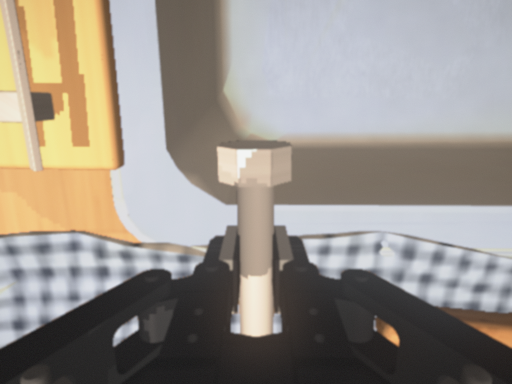

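The rod is drawn out with the foot at (217–292, 140–186) and the shaft straight between the pads. I'll compute the tip offset from the TCP and the foot's height, as a droop check.

```bash
python3 - <<'E'
from h import *
np.set_printoptions(precision=1,suppress=True)
c=calibration("wrist");c["world_from_camera"]=np.load("c6.npy")
for z in (30,35,40): print(z,onz("wrist",[(217.5,150),(291.5,150)],z,c).ravel())
for z in (44,49,54): print(z,onz("wrist",[(255,141),(255,186)],z,c).ravel())
T=cv2.imread("pics/top5.png");v=cv2.resize(T[195:232,185:325],None,fx=5.7,fy=5.7,interpolation=cv2.INTER_CUBIC);print(v.shape);cv2.imwrite("pics/t5c.png",v)
E
```

```text
30 [ 547.4 -152.4   30.   578.7 -152.3   30. ]
35 [ 548.  -151.6   35.   578.1 -151.6   35. ]
40 [ 548.6 -150.9   40.   577.6 -150.8   40. ]
44 [ 563.3 -146.9   44.   563.3 -164.4   44. ]
49 [ 563.3 -146.2   49.   563.3 -163.1   49. ]
54 [ 563.3 -145.6   54.   563.3 -161.8   54. ]
(211, 798, 3)
```

View pics/t5c.png

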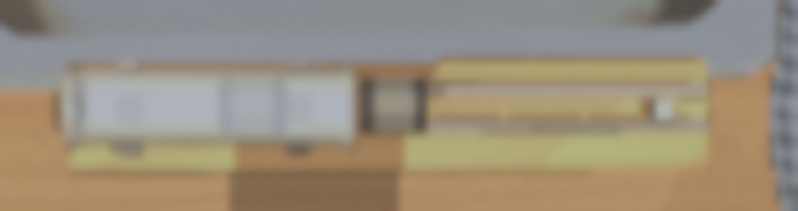

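The top crop shows the loose canister lying in the gutter at crop x 360–427, right in front of the mouth at x≈355. The foot's tip is about 49.5 mm ahead of the TCP. Now I'll lift the rod over and lay it down.

Call:
apply_moves([
  [0,-0.8,0,0,0,0],
  [0,-0.8,0,0,0,0],
  [0,-0.6,0,0,0.14,0],
  [-0.66,0,-0.48,0,0,0],
  [-0.66,0,-0.48,0,0,0],
  [-0.66,0,-0.48,0,0,0],
  [-0.66,0,-0.48,0,0,0],
  [-0.66,0,-0.48,0,0,0],
  [0,0,0,0,0,0],
  [0,0,0,0,0,0],
])

```text
clock: 15.32
eef_pos: [471.7, -67.9, 112.0]
tool_rot: [-1.569, -0.001, -1.593]
force: [-0.1, 0.1, -0.5]
width: 14.0
```

```bash
python3 - <<'E'
from h import *
np.set_printoptions(precision=2,suppress=True)
c=calibration("wrist");s=read_state();print(s["clock"],s["eef_pos"],s["tool_rot"],s["width"],s["force"],s["torque"])
im=get_image("wrist")[...,::-1];cv2.imwrite("pics/w7.png",im)
a=cv2.imread("pics/w6.png");cv2.imwrite("pics/w7b.png",np.hstack([im[60:384,130:390],a[60:384,130:390]]))
E
```

```text
15.325 [471.7  -67.94 112.01] [-1.57 -0.   -1.59] 13.951932719014138 [-0.1   0.11 -0.53] [0.04 0.02 0.01]
```

View pics/w7b.png

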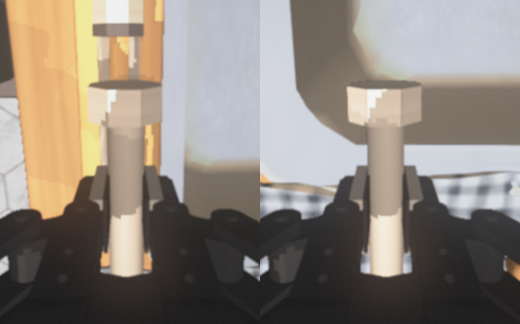

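Call:
apply_moves([
  [-0.15,0.8,-0.08,0,0,0],
  [0,0.5,0,0,0,0],
  [0,0.2,0,0,0,0],
  [0,0,0,0,0,0],
  [0,0,0,0,0,0],
])

```text
clock: 16.0
eef_pos: [468.3, -60.7, 52.3]
tool_rot: [-1.569, -0.0, -1.592]
force: [0.3, -0.7, -1.1]
width: 13.8
```

Call:
apply_moves([
  [0,0.12,-0.03,0,0,0],
  [0,0.07,0,0,0,0],
  [0,0,0,0,0,0],
  [0,0,0,0,0,0],
])

```text
clock: 16.5
eef_pos: [466.5, -60.2, 44.1]
tool_rot: [-1.571, 0.0, -1.592]
force: [0.6, -0.6, -0.5]
width: 13.7
```

Call:
apply_moves([
  [0,0.04,0,0,0,0],
  [0,0,0,0,0,0],
])

```text
clock: 16.75
eef_pos: [466.4, -60.2, 42.4]
tool_rot: [-1.571, 0.0, -1.592]
force: [-0.3, 0.0, -2.2]
width: 13.8
```

Call:
apply_moves([
  [0,0,0,0,0,0],
  [0,0,0,0,0,0],
  [0,0,0,0,0,0],
  [0,0,0,0,0,0],
], jaw=0.2)

```text
clock: 17.25
eef_pos: [466.4, -60.2, 42.5]
tool_rot: [-1.571, -0.0, -1.592]
force: [0.4, 0.7, -0.4]
width: 51.1
```

Call:
apply_moves([
  [0,-0.5,0,0,0,0],
  [0,-0.8,0,0,0,0],
  [0,-0.9,0,0,0,0],
  [0.7,-0.5,0,0,0,0],
  [0.8,0,0,0,0,0],
  [0.6,0,0,0,0,0],
  [0,0,0,0,0,0],
  [0,0,0,0,0,0],
])

```text
clock: 18.25
eef_pos: [464.4, -143.1, 150.3]
tool_rot: [-1.572, 0.001, -1.591]
force: [-0.0, 1.6, 0.2]
width: 51.6
```

```bash
python3 - <<'E'
from h import *
np.set_printoptions(precision=2,suppress=True)
c=calibration("wrist");s=read_state();print(s["clock"],s["eef_pos"],s["tool_rot"],s["width"],s["qpos"])
np.save("c8.npy",c["world_from_camera"])
im=get_image("wrist")[...,::-1];cv2.imwrite("pics/w8.png",im)
print(proj("wrist",[(468,-11,65),(465.3,-163,65),(434,-199,51),(496,-199,51)],c))
cv2.imwrite("pics/w8b.png",cv2.resize(im,(800,600),interpolation=cv2.INTER_CUBIC))
E
```

```text
18.25 [ 464.42 -143.13  150.29] [-1.57  0.   -1.59] 51.6365045989861 [-0.02  0.55  0.38  2.05 -0.35  0.6   0.58]
[[257.95 -13.64]
 [258.19 217.18]
 [220.73 253.29]
 [296.43 251.89]]
```

View pics/w8b.png

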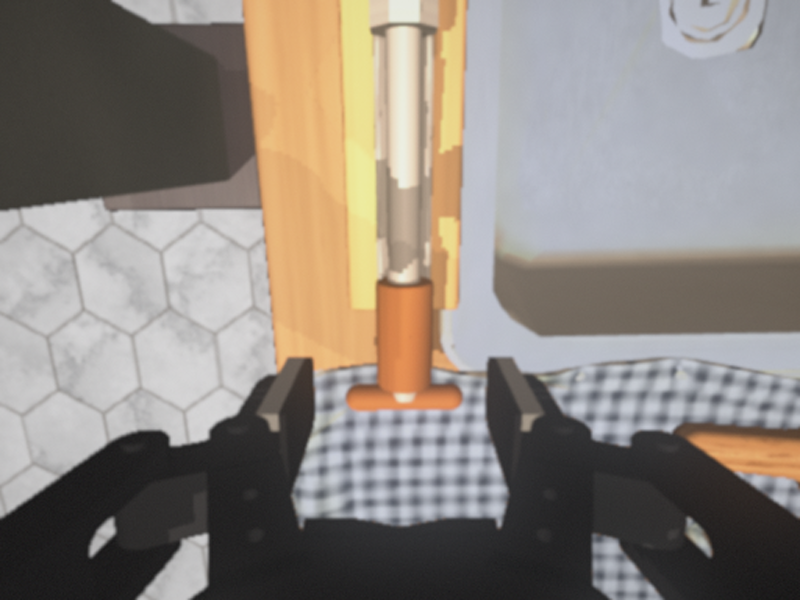

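The rod lies straight in the gutter. The handle spans x 377–432, rows 282–388, and the cross bar is level at row ~397 (x 347–461). I'll locate the handle.

```bash
python3 - <<'E'
from h import *
np.set_printoptions(precision=1,suppress=True)
c=calibration("wrist");c["world_from_camera"]=np.load("c8.npy");f=1.5625
for n,uv,z in [("front",(404,282),65),("back",(404,388),65),("footback",(404,27),65),("hL",(377,320),51),("hR",(432,320),51),("barL",(347,397),51),("barR",(461,397),51)]: print(n,onz("wrist",np.array([uv])/f,z,c))
E
```

```text
front [[ 466.1 -134.7   65. ]]
back [[ 465.1 -188.4   65. ]]
footback [[468.1 -28.1  65. ]]
hL [[ 452.2 -157.6   51. ]]
hR [[ 479.9 -158.2   51. ]]
barL [[ 435.1 -199.7   51. ]]
barR [[ 494.9 -200.9   51. ]]
```

Call:
apply_moves([
  [0.47,0.2,0.03,0,0,0],
  [0,0.7,0,0,0,0],
  [0,0.7,0,0,0,0],
  [0,0.6,0,0,0,0],
  [0,0.4,0,0,0,0],
  [0,0,0,0,0,0],
  [0,0,0,0,0,0],
])

```text
clock: 19.18
eef_pos: [465.8, -162.5, 46.9]
tool_rot: [-1.57, 0.0, -1.591]
force: [0.4, -0.4, 0.4]
width: 51.2
```

Call:
apply_moves([
  [0,0.13,0,0,0,0],
  [0,0,0,0,0,0],
])

```text
clock: 19.42
eef_pos: [465.6, -162.8, 41.4]
tool_rot: [-1.571, 0.0, -1.591]
force: [-0.1, 0.1, 0.3]
width: 51.5
```

Call:
apply_moves([
  [0,0,0,0,0,0],
  [0,0,0,0,0,0],
  [0,0,0,0,0,0],
  [0,0,0,0,0,0],
  [0,0,0,0,0,0],
], jaw=-1)

```text
clock: 20.05
eef_pos: [466.0, -163.2, 41.7]
tool_rot: [-1.57, -0.0, -1.592]
force: [0.6, 0.2, 4.7]
width: 26.9
```

Call:
apply_moves([
  [-0.15,0,0,0,0,0],
  [-0.15,0,0,0,0,0],
  [-0.15,0,0,0,0,0],
  [-0.15,0,0,0,0,0],
  [-0.15,0,0,0,0,0],
  [-0.15,0,0,0,0,0],
])

```text
clock: 20.8
eef_pos: [466.7, -130.2, 41.9]
tool_rot: [-1.568, -0.005, -1.594]
force: [-0.6, -6.9, 6.7]
width: 26.5
```

Call:
apply_moves([
  [-0.15,0,0,0,0,0],
  [-0.15,0,0,0,0,0],
  [-0.15,0,0,0,0,0],
  [-0.15,0,0,0,0,0],
])

```text
clock: 21.3
eef_pos: [467.0, -106.2, 41.8]
tool_rot: [-1.569, -0.005, -1.594]
force: [-1.2, -6.7, 6.5]
width: 26.8
```

Call:
apply_moves([
  [-0.15,0,0,0,0,0],
  [-0.15,0,0,0,0,0],
  [-0.15,0,0,0,0,0],
  [-0.15,0,0,0,0,0],
  [-0.15,0,0,0,0,0],
  [-0.15,0,0,0,0,0],
])

```text
clock: 22.05
eef_pos: [467.6, -70.5, 41.9]
tool_rot: [-1.569, -0.005, -1.595]
force: [-2.3, -8.4, 8.7]
width: 26.6
```

Call:
apply_moves([
  [-0.12,0,0,0,0,0],
  [-0.12,0,0,0,0,0],
  [-0.12,0,0,0,0,0],
  [-0.1,0,0,0,0,0],
])

```text
clock: 22.55
eef_pos: [467.8, -54.4, 41.8]
tool_rot: [-1.569, -0.007, -1.597]
force: [-1.7, -9.1, 8.4]
width: 27.1
```

Call:
apply_moves([
  [-0.1,0,0,0,0,0],
  [-0.1,0,0,0,0,0],
  [-0.1,0,0,0,0,0],
])

```text
clock: 22.92
eef_pos: [468.0, -40.6, 41.8]
tool_rot: [-1.569, -0.005, -1.595]
force: [-2.2, -9.3, 9.9]
width: 27.0
```

Call:
apply_moves([
  [-0.06,0,0,0,0,0],
  [-0.05,0,0,0,0,0],
  [0,0,0,0,0,0],
])

```text
clock: 23.3
eef_pos: [468.1, -35.9, 41.8]
tool_rot: [-1.569, -0.004, -1.595]
force: [-1.6, -8.0, 9.2]
width: 26.9
```

Call:
apply_moves([
  [-0.05,0,0,0,0,0],
  [-0.05,0,0,0,0,0],
  [0,0,0,0,0,0],
])

```text
clock: 23.68
eef_pos: [468.1, -33.1, 41.8]
tool_rot: [-1.569, -0.006, -1.596]
force: [-2.6, -10.4, 8.4]
width: 27.1
```

Call:
apply_moves([
  [-0.05,0,0,0,0,0],
  [-0.05,0,0,0,0,0],
  [0,0,0,0,0,0],
])

```text
clock: 24.05
eef_pos: [468.2, -33.0, 41.8]
tool_rot: [-1.568, -0.011, -1.599]
force: [-3.6, -20.1, 8.1]
width: 27.0
```

Call:
apply_moves([
  [-0.05,0,0,0,0,0],
  [-0.05,0,0,0,0,0],
  [0,0,0,0,0,0],
])

```text
clock: 24.42
eef_pos: [468.1, -33.0, 41.9]
tool_rot: [-1.567, -0.016, -1.602]
force: [-4.4, -28.9, 7.7]
width: 26.9
```

Call:
apply_moves([
  [-0.05,0,0,0,0,0],
  [-0.03,0,0,0,0,0],
  [0,0,0,0,0,0],
])

```text
clock: 24.8
eef_pos: [468.2, -32.9, 41.9]
tool_rot: [-1.566, -0.02, -1.604]
force: [-6.0, -35.5, 6.0]
width: 26.8
```

```bash
python3 - <<'E'
from h import *
T=get_image("top")[...,::-1];cv2.imwrite("pics/top9.png",T)
S=get_image("scene")[...,::-1];cv2.imwrite("pics/scene9.png",S)
s=read_state();print(s["clock"],s["eef_pos"],s["force"])
g=cv2.cvtColor(T,cv2.COLOR_BGR2GRAY)
# tube profile along the axis, z~60
ys=np.arange(200,-10,-3.);P=np.c_[465.5+.017*(ys+157),ys,np.full(len(ys),62.)];uv=proj("top",P)
for y,(u,v) in zip(ys,uv): print(int(y-41),T[int(round(v))-1:int(round(v))+2,int(round(u))].mean(0).astype(int),end="; ")
E
```

```text
24.9 [468.17740759 -32.91027556  41.87504079] [ -5.13304353 -35.52951758   6.40388184]
159 [134 162 173]; 156 [134 162 173]; 153 [135 163 173]; 150 [136 164 172]; 147 [127 155 166]; 144 [104 128 140]; 141 [ 84 104 117]; 138 [ 85 105 117]; 135 [105 130 141]; 132 [126 153 164]; 129 [132 160 171]; 126 [133 162 172]; 123 [133 162 172]; 120 [134 162 173]; 117 [134 162 173]; 114 [134 162 172]; 111 [134 162 173]; 108 [134 162 173]; 105 [134 162 172]; 102 [134 162 173]; 99 [134 162 172]; 96 [134 162 172]; 93 [134 162 173]; 90 [134 162 172]; 87 [134 162 172]; 84 [134 162 172]; 81 [134 162 173]; 78 [134 162 173]; 75 [134 162 173]; 72 [134 162 173]; 69 [134 163 172]; 66 [134 162 172]; 63 [134 162 172]; 60 [134 162 173]; 57 [134 162 173]; 54 [134 163 173]; 51 [134 162 173]; 48 [134 162 172]; 45 [134 162 172]; 42 [134 162 173]; 39 [134 162 172]; 36 [134 162 173]; 33 [134 162 172]; 30 [134 163 173]; 27 [134 163 172]; 24 [134 162 172]; 21 [134 162 173]; 18 [134 162 172]; 15 [135 162 172]; 12 [134 162 173]; 9 [135 162 173]; 6 [135 163 173]; 3 [134 162 172]; 0 [134 162 172]; -3 [134 163 173]; -6 [134 162 173]; -9 [135 163 173]; -12 [134 162 172]; -15 [134 162 172]; -18 [134 162 173]; -21 [134 163 172]; -24 [134 162 172]; -27 [131 159 172]; -30 [121 148 162]; -33 [101 124 138]; -36 [113 138 150]; -39 [130 158 167]; -42 [135 163 172]; -45 [135 164 172]; -48 [135 164 172];
```

Call:
apply_moves([
  [0.1,0,0,0,0,0],
  [0.1,0,0,0,0,0],
  [0,0,0,0,0,0],
])

```text
clock: 25.28
eef_pos: [468.1, -33.0, 41.9]
tool_rot: [-1.568, -0.009, -1.599]
force: [-3.2, -18.0, 7.7]
width: 26.5
```

Call:
apply_moves([
  [0,0,0,0,0,0],
  [0,0,0,0,0,0],
  [0,0,0,0,0,0],
  [0,0,0,0,0,0],
], jaw=0.2)

```text
clock: 25.78
eef_pos: [468.3, -24.4, 41.2]
tool_rot: [-1.571, 0.001, -1.591]
force: [-0.5, -0.1, -0.4]
width: 51.4
```

Call:
apply_moves([
  [0,-0.5,0,0,0,0],
  [0,-0.9,0,0,0,0],
  [0,-0.9,0,0,0,0],
  [0,-0.9,0,0,0,0],
  [1,0,0.3,0,0,0],
  [1,0,0.3,0,0,0],
  [1,0,0.3,0,0,0],
  [1,0,0.3,0,0,0],
  [1,0,0.3,0,0,0],
  [1,0,0.3,0,0,0],
  [1,0,0.3,0,0,0],
  [0,0,0,0,0,0],
])

```text
clock: 27.28
eef_pos: [546.0, -310.7, 169.2]
tool_rot: [-1.571, -0.003, -1.596]
force: [-0.2, 1.3, -0.7]
width: 51.5
```

```bash
python3 - <<'E'
from h import *
s=read_state();print(s["clock"],s["eef_pos"],s["force"])
T=get_image("top")[...,::-1];cv2.imwrite("pics/top10.png",T)
S=get_image("scene")[...,::-1];cv2.imwrite("pics/scene10.png",S)
T0=cv2.imread("pics/top0.png")
for z in (56,):
  ys=np.arange(41+156,41-210,-4.);P=np.c_[465.5+.017*(ys+157),ys,np.full(len(ys),z*1.)];uv=proj("top",P)
  for n,I in(("now",T),("start",T0)):
    G=cv2.cvtColor(I,cv2.COLOR_BGR2GRAY).astype(np.float32);H=cv2.cvtColor(I,cv2.COLOR_BGR2HSV)
    val=cv2.remap(G,uv[:,0].astype(np.float32),uv[:,1].astype(np.float32),1).ravel().astype(int)
    print(n,[(int(y-41),int(v)) for y,v in zip(ys,val)])
# bystanders: image difference start vs now
for nm,p,r in [("black",(422,-418,60),16),("honey",(659,336,60),16),("tumbler",(665,-620,50),18),("pinks",(464,428,15),12)]:
    u,v=proj("top",p)[0].astype(int); d=cv2.absdiff(T,T0)[v-r:v+r,u-r:u+r].astype(float);print(nm,(u,v),d.mean(),d.max())
h=cv2.cvtColor(T,cv2.COLOR_BGR2HSV);m=cv2.inRange(h,(3,130,80),(14,255,255));m[:195]=0;m[235:]=0;m[:,240:][:,80:]=0;m[:,:240]=0
ys_,xs=np.where(m>0);print(len(xs),xs.min() if len(xs) else 0,xs.max() if len(xs) else 0, onz("top",[(xs.min(),ys_.mean()),(xs.max()+1,ys_.mean())],58) if len(xs) else 0)
E
```

```text
27.275 [ 545.97635635 -310.73402134  169.15410498] [-0.16067408  1.27197433 -0.67869757]
now [(156, 162), (152, 157), (148, 156), (144, 163), (140, 168), (136, 168), (132, 168), (128, 168), (124, 165), (120, 157), (116, 155), (112, 156), (108, 163), (104, 168), (100, 168), (96, 168), (92, 168), (88, 165), (84, 159), (80, 159), (76, 165), (72, 167), (68, 167), (64, 166), (60, 166), (56, 166), (52, 166), (48, 166), (44, 166), (40, 166), (36, 166), (32, 166), (28, 166), (24, 166), (20, 166), (16, 166), (12, 166), (8, 166), (4, 160), (0, 144), (-4, 132), (-8, 131), (-12, 132), (-16, 134), (-20, 145), (-24, 166), (-28, 172), (-32, 172), (-36, 172), (-40, 172), (-44, 166), (-48, 139), (-52, 125), (-56, 124), (-60, 125), (-64, 125), (-68, 126), (-72, 125), (-76, 125), (-80, 125), (-84, 127), (-88, 128), (-92, 128), (-96, 129), (-100, 140), (-104, 159), (-108, 154), (-112, 136), (-116, 144), (-120, 155), (-124, 156), (-128, 156), (-132, 156), (-136, 156), (-140, 156), (-144, 158), (-148, 162), (-152, 162), (-156, 151), (-160, 125), (-164, 121), (-168, 163), (-172, 173), (-176, 163), (-180, 1
[... 846 characters left out ...]
, 153), (-104, 154), (-108, 154), (-112, 154), (-116, 154), (-120, 154), (-124, 154), (-128, 155), (-132, 154), (-136, 154), (-140, 155), (-144, 156), (-148, 159), (-152, 160), (-156, 149), (-160, 123), (-164, 119), (-168, 161), (-172, 170), (-176, 161), (-180, 156), (-184, 159), (-188, 160), (-192, 158), (-196, 144), (-200, 143), (-204, 144), (-208, 144)]
black (np.int64(392), np.int64(224)) 57.249348958333336 139.0
honey (np.int64(153), np.int64(155)) 1.9720052083333333 4.0
tumbler (np.int64(443), np.int64(151)) 47.72145061728395 153.0
pinks (np.int64(126), np.int64(218)) 2.1400462962962963 4.0
151 263 283 [[467.80454424 -10.04519839  58.        ]
 [466.57046495 -75.80775266  58.        ]]
```

```bash
python3 - <<'E'
from h import *
A=cv2.imread("pics/scene0.png");B=cv2.imread("pics/scene10.png");T=cv2.imread("pics/top10.png");T0=cv2.imread("pics/top0.png")
e=lambda I:cv2.Canny(I,60,150)
for nm,p,hh,r in [("black",(422,-418),91,34),("honey",(659,336),81,30),("tumbler",(665,-620),74,38)]:
  for cn,X,Y in(("scene",A,B),("top",T0,T)):
    q=proj(cn,[(p[0]+a,p[1]+b,z) for a in(-r,r) for b in(-r,r) for z in(0,hh)])
    l,t=np.floor(q.min(0)).astype(int);R,b=np.ceil(q.max(0)).astype(int)
    x=X[t:b,l:R];y=Y[t:b,l:R]
    if x.size==0: print(nm,cn,"out of view");continue
    f=lambda I:cv2.cvtColor(I,cv2.COLOR_BGR2GRAY).astype(np.float32)
    (s,resp)=cv2.phaseCorrelate(f(x),f(y));print(nm,cn,(l,t,R,b),"diff",cv2.absdiff(x,y).mean().round(1),"shift",np.round(s,2),round(resp,2))
E
```

```text
black scene (np.int64(343), np.int64(170), np.int64(369), np.int64(198)) diff 13.7 shift [-0.1  -0.01] 0.77
black top (np.int64(374), np.int64(212), np.int64(409), np.int64(238)) diff 61.6 shift [5.62 4.3 ] 0.04
honey scene (np.int64(165), np.int64(192), np.int64(189), np.int64(222)) diff 21.9 shift [-0.64  0.57] 0.4
honey top (np.int64(141), np.int64(144), np.int64(168), np.int64(170)) diff 1.9 shift [0.77 0.47] 0.97
tumbler scene (np.int64(332), np.int64(153), np.int64(356), np.int64(174)) diff 7.8 shift [0.01 0.07] 0.97
tumbler top (np.int64(423), np.int64(138), np.int64(460), np.int64(167)) diff 49.1 shift [ 0.39 -0.22] 0.32
```

```bash
python3 -c "
from cell import *
print(read_state()['clock']);print(finish_job())"
```

```text
27.375
the job is handed in; nothing more can be done
None
```

I packed both canisters against the closed end of the tube and handed the job in at 27.4 s. The rod was left lying in the gutter with its foot in the tube.

I did it in the order you asked:
1. I laid the loose canister in the gutter.
2. I drew the rod out by its shaft, laid it in the gutter and let go.
3. I took it again by the handle and pushed until it stopped. The stop came within about 1 mm of where I expected it. It then held still up to about 35 N of pressing, well under the 120 N limit.

**Canisters and rod:** the last overhead picture, read as pixel values along the tube, showed dark bands at the end wall, near 116 mm and near 82 mm. Two bottomed canisters should give about 114 and 78 mm, so the 36 mm spacing fits and the 2–4 mm offset is within measurement error. The rod's handle and cross bar were where they should be.

**Bystanders:** the black-lid jar and the tumbler showed no shift in the scene camera, nor did the honey jar from above. The other camera's comparison of each was unusable, most likely because the arm was in or had left that view: the jar and tumbler from above, and the honey jar in the scene camera. The pink look-alike I compared was unchanged.

When I released the handle, the gripper sprang about 8 mm forward along it. The rod's position afterwards matched what I expected.

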